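# Line the paint containers up by height on the studio board

## Robot

A 7-joint arm with a two-finger parallel gripper is mounted at the origin on the work surface. World frame = base frame: x ahead of the robot, y to its left, z up, the work surface at z = 0. Lengths are in m, angles in rad, forces in N, time in s.
With the tool pointing down it reaches from about 0.4 to 0.85 m from the base axis. Payload 4.5 kg.
Tool frame: the origin (TCP) lies at the very end of the fingers, on their centre line; the grasp point (between the pads) lies arm.tcp_to_grasp behind it (arm.tcp_to_grasp is the distance from the TCP to the grasp point, in m); z points along the fingers, y is the line along which they close (so a half turn about z gives the same grasp; the last joint's range is limited). The gripper opens to 85 mm and grips with 20 to 120 N. Pads are 22 mm wide; open, the fingers measure 114 mm over their backs; the gripper's body (76 mm by 85 mm) begins 54 mm behind the grasp point. The pads swing forward as they close: fully open they stand 13 mm farther back than shut.
Start: joints at [-1.222, 0.689, -0.195, 1.565, 0.157, 0.902, -0.215], TCP at [0.193, 0.594, 0.231] pointing down, gripper open.
Joint ranges: [-3.01, 3.01], [-0.46, 2.08], [-1.47, 1.51], [0.13, 2.56], [-1, 4.14], [0.04, 2.09], [-2.66, 2.66]. Speed limits (rad/s): [2.57, 2.57, 3.14, 3.14, 3.14, 3.14, 3.14].

## Interface

Orientations are given as a rotation vector (axis times angle).
In Python, from bench import arm gives the robot as it stands.
- The arm moves only by the tool apply_moves, never from a script. Its argument "deltas" is text: rows parted by semicolons, each of 4 numbers parted by spaces: the shift along the world's x, y, z in cm, then the turn about the world's z in rad. A call has 1 to 10 rows; each row shifts and turns the commanded pose from where the row before left it; what a row does not reach is not made up. A row lasts 1/12 s, in which the tool goes at most 41.7 mm and 7.16 degrees, less where a joint would pass 70% of its speed; a pose out of reach is approached as far as the arm can. A call is refused whole if a number of a shift passes 4.17 or a number of a turn 0.125, either way. A call with a gripper value outside its range is refused whole. "grip" is the opening in per cent of the stroke, from 0 (shut) to 100 (fully open), set as the call begins (left out, the last holds). The fingers move at their own pace and stop on an object; the grip force is fixed at half the most. Time passes only in rows, so rows that do not move let the fingers close. It gives the time, the measured TCP pose, the force, the opening and the grip force at its end, in the units of the state.
- arm.read_state(): the state, without advancing time (a new reading comes with each control period).
- arm.read_camera(name): name is "side" or "top"; returns a dict with "color" (480x640x3 uint8, red, green, blue), "mtx" (3x3 intrinsics, pixels), "world_from_camera" (4x4, takes a point from camera to world coordinates). Camera axes: x right, y down, z forward; pixel columns grow to the right and rows downward; lengths in m; the calibration is good to about 2 mm. A picture is of the moment at which its call begins. There is no depth.
- arm.close_job(): hands the job in; it is judged then, once.
The state is a dict: "time_s": time; "qpos": joint angles; "joint_velocities": joint speeds; "joint_torque": joint torques, N m; "tcp_pos": TCP position; "eef_rot": TCP orientation; "contact_force": force on the tool from outside, world axes, zero at the start; "ft_torque": the same for the moment, N m; "width": finger opening in m; "gripper_force": force on a finger pad.
Only numpy, scipy, OpenCV 4.12 (cv2) and the standard library are available. Lean on these libraries where they do the work, as an engineer would, in place of code of your own. Each camera call takes 0.05 s, during which the arm holds its last target. There are 200 camera calls.

## Task

Line the four lidded paint containers up on the row of cork pads, one standing upright on the middle of each pad, in order of height: the tallest on the pad next to the pot of brushes, and so on down to the shortest on the pad farthest from it. Leave the blue mug where it stands.

Things in the scene. Friction and masses are not known exactly. Their poses are not given: they have to be found in the camera images.
- tub: low, wide lidded paint tub, the shortest of the four: a plain upright cylinder of white plastic with a black screw lid of the same width, 64 mm diameter, 52 mm high overall; loose, standing on the table, 0.1 to 0.35 kg. Origin: centre of its underside; z up along its axis.
- small_jar: slim, smallish lidded paint jar, second shortest of the four: a plain upright cylinder of white plastic with a black screw lid of the same width, 46 mm diameter, 76 mm high overall; loose, standing on the table, 0.1 to 0.35 kg. Origin: centre of its underside; z up along its axis.
- wide_jar: large, wide lidded paint jar, second tallest of the four: a plain upright cylinder of white plastic with a black screw lid of the same width, 58 mm diameter, 100 mm high overall; loose, standing on the table, 0.1 to 0.35 kg. Origin: centre of its underside; z up along its axis.
- bottle: tall, slender lidded paint bottle, the tallest of the four: a plain upright cylinder of white plastic with a black screw lid of the same width, 42 mm diameter, 126 mm high overall; loose, standing on the table, 0.1 to 0.35 kg. Origin: centre of its underside; z up along its axis.
- pad_a: one of four identical round cork pads, 74 mm diameter, 3 mm thick, fixed in a straight row, about 94 mm apart, on a fixed dark wooden board (100 mm deep, 640 mm long, 18 mm thick) lying on the table. Origin: centre of the pad's underside, 18 mm above the table, so the pad's top is 3 mm above the origin. The letters say nothing about the order along the row.
- pad_b: one of four identical round cork pads, 74 mm diameter, 3 mm thick, fixed in a straight row, about 94 mm apart, on a fixed dark wooden board (100 mm deep, 640 mm long, 18 mm thick) lying on the table. Origin: centre of the pad's underside, 18 mm above the table, so the pad's top is 3 mm above the origin. The letters say nothing about the order along the row.
- pad_c: one of four identical round cork pads, 74 mm diameter, 3 mm thick, fixed in a straight row, about 94 mm apart, on a fixed dark wooden board (100 mm deep, 640 mm long, 18 mm thick) lying on the table. Origin: centre of the pad's underside, 18 mm above the table, so the pad's top is 3 mm above the origin. The letters say nothing about the order along the row.
- pad_d: one of four identical round cork pads, 74 mm diameter, 3 mm thick, fixed in a straight row, about 94 mm apart, on a fixed dark wooden board (100 mm deep, 640 mm long, 18 mm thick) lying on the table. Origin: centre of the pad's underside, 18 mm above the table, so the pad's top is 3 mm above the origin. The letters say nothing about the order along the row.
- brush_pot: brass pot, 76 mm diameter, 110 mm high, with five upright paint brushes in it reaching 222 mm above its underside and within 45 mm of its axis; fixed on the board, in line with the pads, at one end of the row (either end; two rolls of tape, 84 mm diameter and 49 mm high, are fixed at the other end), about 130 mm from the centre of the nearest pad. Origin: centre of its underside, 18 mm above the table.
- mug: blue open mug, 72 mm across, 85 mm high, its handle (own +y side) turned roughly towards the robot; loose, standing among the containers, 0.3 kg; not to be moved. Origin: centre of its underside. Between mug and containers lie slim loose things up to 15 mm high and 18 mm wide (brush, palette knife, stick, pencil), pointing away from the robot; before and behind each container the table is clear.
There are look-alikes about, which are no part of the job. Leave any orange, purple or red look-alike of the bottle alone.

How it is judged:
By the outcome, as a careful person would: the job done as asked, in the order asked, and still so for the second after the job is handed in, with the robot touching nothing.
It also fails if it takes over 106 s, if anything falls off the work surface, if the arm or the gripper's body presses on something with over 40 N, if the wrist force passes 120 N, or if a joint passes its speed limit or range.

## Working session

There is one attempt and no reset: what is moved stays moved. The work goes in short steps, Python scripts to look and compute and a tool call to move; the robot and the scene stay as the last step left them, time stands still between calls to the robot, and variables do not carry over. Pictures are saved under pics/ and viewed, at most 14 in all, crops included, and the job is handed in when it is done.

Besides the shell and the picture viewer there is one more tool, called after "Emit:" as name(argument=value, ...) on one line, values as JSON. apply_moves: Moves the arm, as the interface text tells. Its arguments: {"type":"object","properties":{"deltas":{"type":"string"},"grip":{"type":"number"}},"required":["deltas"]}

```bash
mkdir -p pics; python3 - <<'E'
from bench import arm
import cv2,numpy as np,pickle
s=arm.read_state();print({k:np.round(v,3) for k,v in s.items()}, arm.tcp_to_grasp)
d={}
for n in ("side","top"):
    c=arm.read_camera(n);d[n]=c;cv2.imwrite(f"pics/{n}0.png",c["color"][:,:,::-1]);print(n,np.round(c["mtx"],1),np.round(c["world_from_camera"],3))
pickle.dump(d,open("d0.pkl","wb"))
E
```

```text
{'time_s': np.float64(0.0), 'qpos': array([-1.222,  0.69 , -0.195,  1.566,  0.157,  0.902, -0.215]), 'joint_velocities': array([-0.001,  0.   , -0.   , -0.001,  0.002, -0.001, -0.   ]), 'joint_torque': array([-0.0000e+00, -5.3962e+01, -1.2670e+00, -1.5855e+01,  9.0000e-03,
        9.0000e-03, -0.0000e+00]), 'tcp_pos': array([0.193, 0.594, 0.23 ]), 'eef_rot': array([-4.920e-01, -3.103e+00,  3.000e-03]), 'contact_force': array([ 0.039,  0.63 , -0.232]), 'ft_torque': array([0.001, 0.035, 0.029]), 'gripper_force': np.float64(0.0), 'width': np.float64(0.086)} 0.0187
side [[545.6   0.  319.6]
 [  0.  545.6 236.8]
 [  0.    0.    1. ]] [[ 0.884 -0.232  0.406  0.031]
 [-0.467 -0.468  0.75  -0.946]
 [ 0.016 -0.853 -0.522  0.676]
 [ 0.     0.     0.     1.   ]]
top [[559.3   0.  314.7]
 [  0.  559.3 242.2]
 [  0.    0.    1. ]] [[ 0.024 -0.989  0.143  0.369]
 [-1.    -0.025 -0.003 -0.041]
 [ 0.007 -0.143 -0.99   1.092]
 [ 0.     0.     0.     1.   ]]
```

View pics/side0.png

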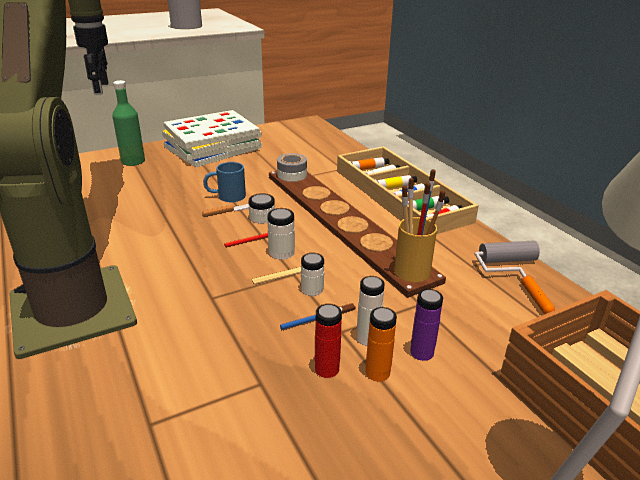

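View pics/top0.png

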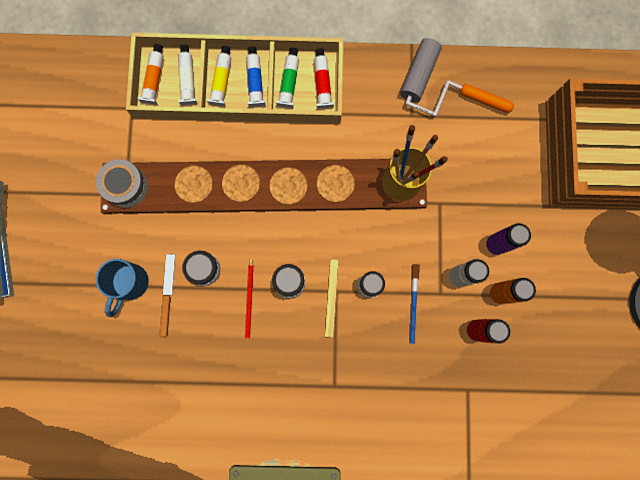

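Side view: the white containers are the tub (261,208), wide jar (281,232), small jar (312,273) and bottle (370,310). The pads run from (317,193) to (376,242), with the pot at (415,250). Top view: the lids are the tub (201,267), wide jar (288,280), small jar (371,284) and bottle (476,271). The pads run from (193,184) to (336,183), with the pot on the right at (405,180).

Bottle candidates in the top view are white (476,271), purple (517,234), orange (523,289) and red (496,331). The white one fits, because the coloured ones are the excluded look-alikes.

```bash
cat > h.py <<'E'
import cv2,numpy as np
def ray(c,uv):
    p=cv2.undistortPoints(np.array([[uv]],float),c["mtx"],None)[0,0]
    T=c["world_from_camera"];return T[:3,3],T[:3,:3]@np.array([p[0],p[1],1])
def plane(c,uv,z):
    o,d=ray(c,uv);return o+d*(z-o[2])/d[2]
def tri(c1,u1,c2,u2):
    o1,d1=ray(c1,u1);o2,d2=ray(c2,u2)
    t=np.linalg.lstsq(np.c_[d1,-d2],o2-o1,rcond=None)[0]
    a,b=o1+d1*t[0],o2+d2*t[1];return (a+b)/2,np.linalg.norm(a-b)
def blobs(c,kind,amin=80):
    hsv=cv2.cvtColor(c["color"],cv2.COLOR_RGB2HSV);h,s,v=cv2.split(hsv)
    if kind=="lid": m=((s<40)&(v>95)&(v<200))
    else: m=((h>8)&(h<22)&(s>70)&(s<170)&(v>150))
    m=(m*255).astype(np.uint8)
    if kind=="lid": m=cv2.morphologyEx(m,cv2.MORPH_OPEN,np.ones((3,3)))
    cs,_=cv2.findContours(m,cv2.RETR_EXTERNAL,cv2.CHAIN_APPROX_NONE)
    out=[]
    for k in cs:
        if cv2.contourArea(k)<amin: continue
        e=cv2.fitEllipse(cv2.convexHull(k)) if len(cv2.convexHull(k))>=5 else None
        if e: out.append((np.round(e[0],1),np.round(e[1],1),cv2.contourArea(k)))
    return out
E
python3 - <<'E'
import pickle,cv2,numpy as np
from h import *
d=pickle.load(open("d0.pkl","rb"))
rois={"top":(90,330,150,540),"side":(160,400,200,460)}
for n in d:
    r=rois[n]
    for k in("lid","cork"):
        for e,a,A in blobs(d[n],k):
            if r[2]<e[0]<r[3] and r[0]<e[1]<r[1] and A<3000: print(n,k,e,a,A)
t=d["top"]["color"][210:350,430:570,::-1];s=d["side"]["color"][260:400,290:460,::-1]
for n,uv in(("side",(370,310)),("side",(328,340)),("side",(380,345)),("side",(427,325))):
    u,v=uv;print(uv,d[n]["color"][v,u])
im=np.hstack([cv2.resize(t,(390,390),interpolation=cv2.INTER_CUBIC),cv2.resize(s,(400,390),interpolation=cv2.INTER_CUBIC)])
cv2.imwrite("pics/crop.png",im)
E
```

```text
side lid [383.1 314.3] [13.  19.8] 182.5
side lid [328.5 311. ] [12.7 20. ] 185.0
side lid [430.3 295.4] [11.6 19.1] 159.0
side lid [372. 282.] [11.2 18.5] 149.0
side lid [312.3 258.2] [10.  16.7] 117.0
side lid [280.2 213.5] [10.  19.4] 136.5
side lid [261.1 198.5] [ 9.2 19.3] 123.0
side cork [376.1 241.6] [17.7 32.3] 418.5
side cork [352.4 223.8] [15.8 30.7] 353.0
side cork [315.9 192.2] [13.1 27.5] 258.0
top lid [523.9 289. ] [17.4 18.6] 238.0
top lid [372.4 283.1] [18.9 19.3] 270.5
top lid [287.8 279.5] [24.7 24.7] 452.0
top lid [477.4 270.4] [17.4 18.4] 237.0
top lid [198.6 266.7] [25.5 26. ] 497.5
top lid [519.4 234.2] [17.2 18. ] 228.5
top cork [261.5 233.5] [13.9 87.5] 165.0
top cork [287.8 185.5] [36.4 37.1] 941.0
top cork [192.9 183.8] [36.2 37.6] 946.0
top cork [335.1 183.1] [36.2 37. ] 944.5
top cork [240.2 183. ] [36.2 37.2] 952.0
top cork [293.3 150.6] [16.5 47.6] 82.5
top cork [365.4 150.9] [18.2 55.6] 149.5
top cork [483.3 131.4] [28.8 97.1] 718.0
top cork [173.6 131.7] [26.3 89.8] 604.5
top cork [302.  127.2] [ 37.  165.1] 1127.5
top cork [243.4  94. ] [33.8 66.1] 175.0
(370, 310) [175 167 149]
(328, 340) [173  33  26]
(380, 345) [158  65   0]
(427, 325) [76 33 87]
```

View pics/crop.png

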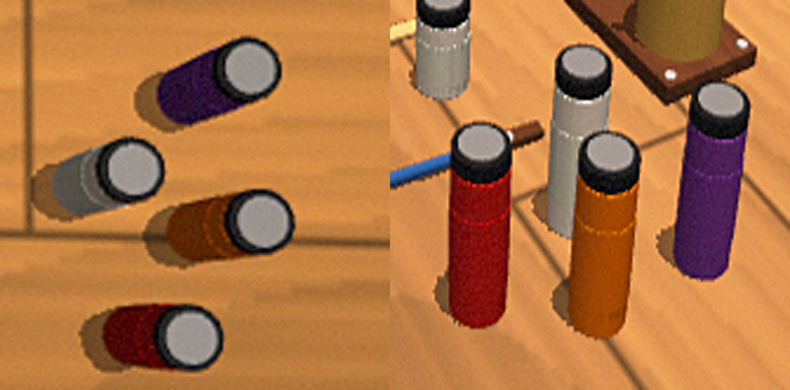

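The crop shows the white bottle, with its lid at top-view (477,270) and side-view (372,282). It stands among the purple, orange and red look-alikes and is clearly the one meant. Next I triangulate.

```bash
python3 - <<'E'
import pickle
from h import *
d=pickle.load(open("d0.pkl","rb"));T,S=d["top"],d["side"]
for e,a,A in blobs(S,"cork",30)+[(np.array([0,0]),0,0)]:
    if 310<e[0]<385 and 185<e[1]<250: print("sidecork",e,a,A)
P={"tub":((198.6,266.7),(261.1,198.5),.052),"wide":((287.8,279.5),(280.2,213.5),.1),"small":((372.4,283.1),(312.3,258.2),.076),"bottle":((477.4,270.4),(372,282),.126),
"orange":((523.9,289),(383.1,314.3),.126),"purple":((519.4,234.2),(430.3,295.4),.126),
"padBrush":((335.1,183.1),(376.1,241.6),.021),"p2":((287.8,185.5),(352.4,223.8),.021),"p4":((192.9,183.8),(315.9,192.2),.021),"p3":((240.2,183),None,.021),"red":((494,331),(328.5,311),.126)}
for k,(t,s,z) in P.items():
    print(k,"plane",np.round(plane(T,t,z)*1e3)[:2],*( [np.round(plane(S,s,z)*1e3)[:2],"tri",*[np.round(x*1e3,1) for x in tri(T,t,S,s)]] if s else []))
# check circle of tub: lid rim dark+grey
for n,x,y in(("tub",198.6,266.7),("pot",405,182)):
    print(n,np.round(plane(T,(x,y),.052 if n=="tub" else .128),3))
E
```

```text
sidecork [376.1 241.6] [17.7 32.3] 418.5
sidecork [352.4 223.8] [15.8 30.7] 353.0
sidecork [315.9 192.2] [13.1 27.5] 258.0
tub plane [467. 171.] [470. 174.] tri [467.8 169.9  54.6] 1.7
wide plane [444.   2.] [447.   5.] tri [444.3   1.4 102.2] 1.3
small plane [ 443. -151.] [ 446. -149.] tri [ 443.7 -151.3   77.6] 1.8
bottle plane [ 466. -328.] [ 469. -326.] tri [ 466.5 -327.7  127.6] 1.8
orange plane [ 436. -408.] [ 438. -406.] tri [ 436.2 -407.6  127.4] 1.6
purple plane [ 531. -403.] [ 535. -401.] tri [ 532.  -402.5  127.8] 2.1
padBrush plane [642. -82.] [645. -81.] tri [642.2 -82.2  22.3] 2.0
p2 plane [634.  11.] [638.  13.] tri [634.9  10.4  22.6] 2.0
p4 plane [633. 197.] [636. 199.] tri [633.4 196.2  23. ] 2.0
p3 plane [637. 104.]
red plane [ 363. -354.] [ 365. -361.] tri [ 364.9 -356.5  122.8] 5.0
tub [0.467 0.171 0.052]
pot [ 0.62  -0.201  0.128]
```

Triangulated lid heights are 55, 102, 78 and 128 mm and pad tops are about 22.5 mm, which agrees with the text. The plan is tub→P4 (634,198), small jar→P3 (638,105), wide jar→P2 (636,12) and bottle→P1 (643,-82), with the fingers closing along x. The green bottle stands near (255,660), so I back away from it first.

Emit:
apply_moves(deltas="0 -3 0 0;0 -4 0 0;0 -4 0 -.12;2.7 -3 0 -.12;2.7 -3 0 -.12;2.7 -3 0 -.12;2.7 -3 0 -.12;2.7 -3 0 -.12;2.7 -3 0 -.12;2.7 -3 0 -.12", grip=100)

```text
time_s: 0.93
tcp_pos: [0.3833, 0.2726, 0.2313]
eef_rot: [-1.877, -2.519, 0.0]
contact_force: [0.7, 1.0, 0.4]
width: 0.0853
gripper_force: 0.0
```

Emit:
apply_moves(deltas="2.8 -3.3 0 -.1;2.8 -3.4 0 -.1;2.9 -3.4 -3 -.09;0 0 -4 0;0 0 -4 0;0 0 -3 0;0 0 -2 0;0 0 0 0")

```text
time_s: 1.6
tcp_pos: [0.4558, 0.183, 0.0744]
eef_rot: [-2.213, -2.226, 0.011]
contact_force: [0.2, 0.1, -0.0]
width: 0.0856
gripper_force: 0.0
```

```bash
python3 - <<'E'
from bench import arm
import cv2,pickle
S=arm.read_camera("side");T=arm.read_camera("top")
im=cv2.hconcat([cv2.resize(S["color"][120:290,190:340,::-1],(400,453)),cv2.resize(T["color"][200:330,140:260,::-1],(400,453))])
cv2.imwrite("pics/g1.png",im);print(arm.read_state()["tcp_pos"],arm.read_state()["eef_rot"])
E
```

```text
[0.4580893  0.18389531 0.07788965] [-2.21447161e+00 -2.22773654e+00  2.10106714e-03]
```

View pics/g1.png

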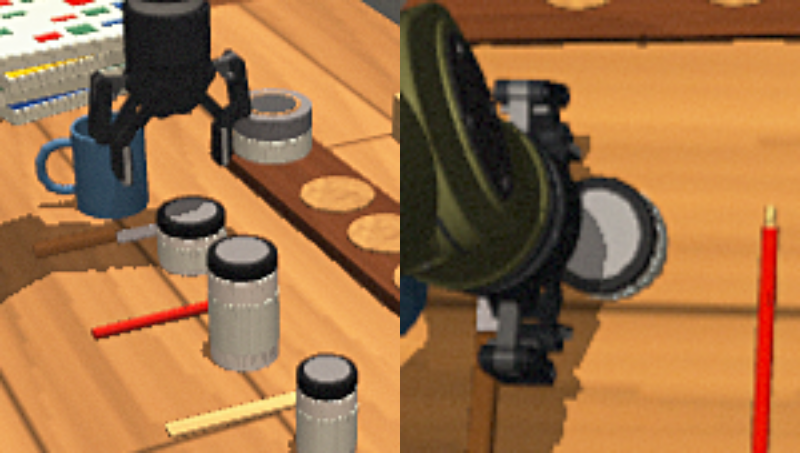

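The picture shows the open gripper above and a little behind the tub, with its fingers along x and the tub between mug and red pencil. Some rows were cut short, so I correct the position and then descend.

Emit:
apply_moves(deltas="1 -1.2 0 0;0 0 0 0;0 0 -2 0;0 0 -2 0;0 0 -1.3 0;0 0 -1 0;0 0 0 0")

```text
time_s: 2.28
tcp_pos: [0.4681, 0.1724, 0.0147]
eef_rot: [-2.214, -2.228, 0.001]
contact_force: [0.2, 0.1, 0.4]
width: 0.0851
gripper_force: 0.0
```

Emit:
apply_moves(deltas="0 0 0 0;0 0 0 0;0 0 0 0;0 0 0 0;0 0 0 0;0 0 0 0;0 0 0 0", grip=0)

```text
time_s: 2.87
tcp_pos: [0.4686, 0.1723, 0.0165]
eef_rot: [2.214, 2.228, 0.002]
contact_force: [-1.4, 0.3, 6.4]
width: 0.0626
gripper_force: 65.5
```

Emit:
apply_moves(deltas="0 0 2 0;0 0 3 0;1 .2 1 0;2.4 .4 0 0;2.8 .4 0 0;2.8 .4 0 0;2.8 .4 0 0;2.6 .4 0 0;1.6 .3 0 0;.6 .1 0 0")

```text
time_s: 3.7
tcp_pos: [0.6375, 0.1983, 0.0761]
eef_rot: [2.214, 2.226, 0.006]
contact_force: [0.3, -0.4, -0.4]
width: 0.0624
gripper_force: 66.2
```

Emit:
apply_moves(deltas="0 0 0 0;0 0 0 0")

```text
time_s: 3.87
tcp_pos: [0.6329, 0.1978, 0.075]
eef_rot: [-2.214, -2.227, 0.003]
contact_force: [0.5, 0.3, -1.4]
width: 0.0629
gripper_force: 66.2
```

Emit:
apply_moves(deltas=".1 0 -1.5 0;0 0 -1.2 0;0 0 -.7 0;0 0 -.1 0;0 0 -.1 0;0 0 0 0")

```text
time_s: 4.37
tcp_pos: [0.6348, 0.1979, 0.0384]
eef_rot: [-2.214, -2.228, 0.002]
contact_force: [-0.3, -0.3, -1.5]
width: 0.0627
gripper_force: 66.1
```

Emit:
apply_moves(deltas="0 0 -.1 0;0 0 0 0;0 0 0 0")

```text
time_s: 4.62
tcp_pos: [0.6355, 0.1981, 0.0382]
eef_rot: [2.215, 2.228, 0.0]
contact_force: [0.0, 0.0, -1.4]
width: 0.0628
gripper_force: 66.1
```

Emit:
apply_moves(deltas="0 0 -.1 0;0 0 0 0")

```text
time_s: 4.78
tcp_pos: [0.6357, 0.1981, 0.0376]
eef_rot: [2.215, 2.228, 0.001]
contact_force: [-1.5, -0.6, 2.0]
width: 0.0626
gripper_force: 66.6
```

Emit:
apply_moves(deltas="0 0 0 0;0 0 0 0;0 0 0 0;0 0 0 0;0 0 0 0", grip=100)

```text
time_s: 5.2
tcp_pos: [0.6354, 0.1981, 0.0371]
eef_rot: [2.215, 2.228, 0.0]
contact_force: [0.2, -0.1, 0.9]
width: 0.0854
gripper_force: 0.0
```

Emit:
apply_moves(deltas="0 0 3 0;0 0 4 0;0 0 4 0;-1.6 -2.9 0 0;-1.6 -2.9 0 0;-1.6 -2.9 0 0;-1.6 -2.9 0 0;-1.6 -2.9 0 0;-1.6 -2.9 0 0;-1.6 -2.9 0 0")

```text
time_s: 6.03
tcp_pos: [0.5226, -0.0062, 0.1474]
eef_rot: [2.214, 2.228, 0.001]
contact_force: [-0.4, -0.2, -0.4]
width: 0.0854
gripper_force: 0.0
```

Emit:
apply_moves(deltas="-1.6 -2.9 0 0;-1.6 -2.9 0 0;-1.6 -2.9 0 0;-1.6 -2.9 0 0;-1.5 -2.9 0 0;0 0 0 0;0 0 0 0")

```text
time_s: 6.62
tcp_pos: [0.4434, -0.1522, 0.1473]
eef_rot: [2.22, 2.222, -0.001]
contact_force: [0.7, -0.2, 0.1]
width: 0.0856
gripper_force: 0.0
```

Emit:
apply_moves(deltas=".1 .2 -3 0;0 0 -3 0;0 0 -3 0;0 0 -1.7 0;0 0 -1 0;0 0 0 0;0 0 0 0")

```text
time_s: 7.2
tcp_pos: [0.446, -0.1472, 0.0302]
eef_rot: [-2.213, -2.23, -0.001]
contact_force: [-0.4, 0.2, -0.7]
width: 0.0855
gripper_force: 0.0
```

Emit:
apply_moves(deltas="0 0 0 0;0 0 0 0;0 0 0 0;0 0 0 0;0 0 0 0;0 0 0 0;0 0 0 0;0 0 0 0", grip=0)

```text
time_s: 7.87
tcp_pos: [0.4453, -0.1481, 0.0313]
eef_rot: [2.214, 2.227, 0.001]
contact_force: [-0.9, 0.9, 7.6]
width: 0.0449
gripper_force: 60.3
```

Emit:
apply_moves(deltas="0 0 3 0;0 0 4 0;0 0 4 0;1 1.5 0 0;2 2.6 0 0;2 2.6 0 0;2 2.6 0 0;2 2.6 0 0;2 2.6 0 0;2 2.6 0 0")

```text
time_s: 8.7
tcp_pos: [0.5758, 0.0245, 0.1405]
eef_rot: [-2.215, -2.228, -0.0]
contact_force: [0.9, -0.4, -2.1]
width: 0.045
gripper_force: 62.1
```

Emit:
apply_moves(deltas="2 2.6 0 0;2 2.6 0 0;1.5 2.2 0 0;.7 1 0 0;0 0 0 0;0 0 0 0")

```text
time_s: 9.2
tcp_pos: [0.6366, 0.1072, 0.1399]
eef_rot: [-2.213, -2.229, 0.002]
contact_force: [-0.4, -0.3, -1.8]
width: 0.0451
gripper_force: 62.1
```

Emit:
apply_moves(deltas=".2 0 -2.5 0;0 0 -3 0;0 0 -2 0;0 0 -.9 0;0 0 -.2 0;0 0 0 0")

```text
time_s: 9.7
tcp_pos: [0.6392, 0.1056, 0.0543]
eef_rot: [2.216, 2.226, -0.001]
contact_force: [1.1, -0.3, -1.0]
width: 0.0449
gripper_force: 62.0
```

Emit:
apply_moves(deltas="0 0 -.1 0;0 0 0 0;0 0 0 0")

```text
time_s: 9.95
tcp_pos: [0.6401, 0.1071, 0.0542]
eef_rot: [2.214, 2.227, 0.002]
contact_force: [-0.0, -0.2, -2.4]
width: 0.0451
gripper_force: 62.0
```

Emit:
apply_moves(deltas="-.1 0 -.1 0;0 0 -.1 0;0 0 0 0;0 0 0 0")

```text
time_s: 10.28
tcp_pos: [0.6387, 0.1072, 0.0523]
eef_rot: [2.214, 2.228, 0.001]
contact_force: [-1.9, -0.1, 4.8]
width: 0.0445
gripper_force: 63.0
```

Emit:
apply_moves(deltas="0 0 0 0;0 0 0 0;0 0 0 0;0 0 0 0;0 0 0 0", grip=100)

```text
time_s: 10.7
tcp_pos: [0.6384, 0.107, 0.051]
eef_rot: [2.215, 2.228, -0.0]
contact_force: [-0.2, -0.0, -0.6]
width: 0.0851
gripper_force: 0.0
```

Emit:
apply_moves(deltas="0 0 3 0;0 0 4 0;0 0 3 0;-2.5 -1.3 0 0;-2.8 -1.5 0 0;-2.8 -1.5 0 0;-2.8 -1.5 0 0;-2.8 -1.5 0 0;-2.8 -1.5 0 0;-2.8 -1.6 0 0")

```text
time_s: 11.53
tcp_pos: [0.4442, 0.0027, 0.1514]
eef_rot: [2.214, 2.228, 0.001]
contact_force: [-0.0, 0.2, -1.1]
width: 0.0855
gripper_force: 0.0
```

Emit:
apply_moves(deltas="0 0 0 0;0 0 0 0")

```text
time_s: 11.7
tcp_pos: [0.4439, 0.002, 0.1513]
eef_rot: [-2.217, -2.225, 0.002]
contact_force: [1.1, 0.1, 0.4]
width: 0.0852
gripper_force: 0.0
```

```bash
python3 - <<'E'
from bench import arm
import cv2
from h import *
S=arm.read_camera("side");T=arm.read_camera("top")
cv2.imwrite("pics/s2.png",S["color"][:,:,::-1]);cv2.imwrite("pics/t2.png",T["color"][:,:,::-1])
for n,c in(("side",S),("top",T)):
    for e,a,A in blobs(c,"lid",60):
        if 150<e[0]<540 and 90<e[1]<400 and A<1000: print(n,e,a,A,[np.round(plane(c,e,z)[:2]*1e3,1) for z in(.073,.097)])
E
```

```text
side [383.2 314.3] [13.  20.1] 186.0 [array([ 477.6, -354.4]), array([ 459.8, -378. ])]
side [328.4 310.9] [12.8 19.8] 183.5 [array([ 397.6, -303.9]), array([ 383. , -329.4])]
side [430.4 295.5] [11.9 18.7] 157.0 [array([ 583.4, -348.7]), array([ 561.4, -372.4])]
side [372. 282.] [11.2 18.7] 150.0 [array([ 511. , -266.3]), array([ 491.9, -293.3])]
side [510.5 249. ] [17.  67.1] 685.0 [array([ 829. , -297.5]), array([ 797.2, -323.3])]
side [317.4 173.9] [ 8.3 17.8] 100.5 [array([640.3, 200.2]), array([616.1, 154.6])]
side [277.8 113.9] [ 6.8 24.6] 70.5 [array([740.6, 675.9]), array([712.3, 611.3])]
top [498.4 331. ] [17.8 19.1] 245.0 [array([ 362.5, -379.5]), array([ 362.6, -371.5])]
top [524.  289.1] [17.7 19. ] 246.5 [array([ 439.1, -428. ]), array([ 437.4, -418.9])]
top [477.5 270.4] [17.5 18.8] 238.5 [array([ 471.2, -343.7]), array([ 468.8, -336.5])]
top [519.5 234.3] [17.2 18.5] 233.5 [array([ 540.1, -422.6]), array([ 536.1, -413.6])]
top [187.4 175.1] [25.  25.6] 472.0 [array([636.5, 196.6]), array([630.2, 191. ])]
top [234.9 171.5] [17.6 19.1] 233.5 [array([645.8, 108.2]), array([639.3, 104.7])]
```

View pics/s2.png

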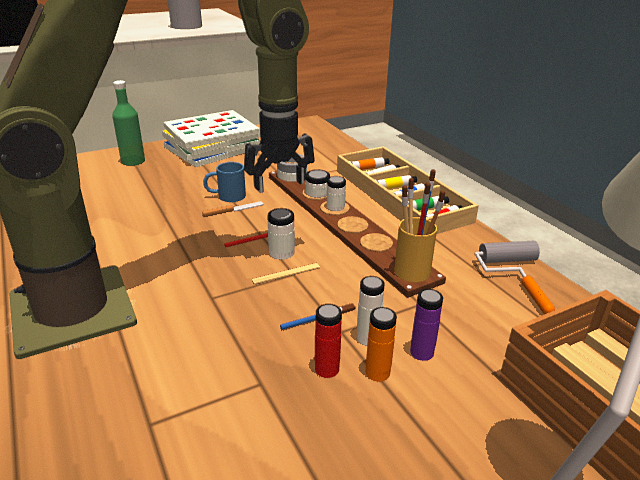

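The side view shows the tub at (317,180) and small jar at (336,193) standing on pads 4 and 3. Both sit about 2–4 mm too far in +x, so I aim the next two about 2.5 mm shorter. Now the wide jar.

Emit:
apply_moves(deltas=".1 .1 -2 0;0 0 -3 0;0 0 -3 0;0 0 -1.6 0;0 0 -1 0;0 0 0 0;0 0 0 0")

```text
time_s: 12.38
tcp_pos: [0.4471, 0.0045, 0.045]
eef_rot: [2.214, 2.229, 0.001]
contact_force: [-0.3, 0.2, 0.8]
width: 0.0855
gripper_force: 0.0
```

Emit:
apply_moves(deltas="0 0 0 0;0 0 0 0;0 0 0 0;0 0 0 0;0 0 0 0;0 0 0 0;0 0 0 0;0 0 0 0", grip=0)

```text
time_s: 13.05
tcp_pos: [0.4458, 0.004, 0.0463]
eef_rot: [2.215, 2.228, 0.0]
contact_force: [-2.5, -0.7, 7.7]
width: 0.057
gripper_force: 60.7
```

Emit:
apply_moves(deltas="0 0 2 0;0 0 3 0;1 0 3 0;2.4 .1 1 0;2.8 .1 0 0;2.8 .1 0 0;2.8 .2 0 0;2.8 .2 0 0;2.6 .1 0 0;1.6 .1 0 0")

```text
time_s: 13.88
tcp_pos: [0.6372, 0.0133, 0.1358]
eef_rot: [2.213, 2.227, 0.004]
contact_force: [1.2, -0.9, -3.5]
width: 0.057
gripper_force: 63.4
```

Emit:
apply_moves(deltas="0 0 0 0;0 0 0 0;0 0 0 0")

```text
time_s: 14.13
tcp_pos: [0.6328, 0.0129, 0.1349]
eef_rot: [-2.214, -2.227, 0.003]
contact_force: [-0.5, -0.1, -2.7]
width: 0.0568
gripper_force: 63.5
```

Emit:
apply_moves(deltas="0 0 -2.5 0;0 0 -2.5 0;0 0 -1.2 0;0 0 -.3 0;0 0 -.1 0;0 0 -.1 0;0 0 0 0;0 0 0 0")

```text
time_s: 14.8
tcp_pos: [0.6352, 0.013, 0.0693]
eef_rot: [2.214, 2.227, 0.002]
contact_force: [0.5, -0.8, -2.6]
width: 0.0569
gripper_force: 63.5
```

Emit:
apply_moves(deltas="-.2 0 0 0;0 0 -.1 0;0 0 -.1 0;0 0 0 0;0 0 0 0")

```text
time_s: 15.22
tcp_pos: [0.6324, 0.013, 0.0675]
eef_rot: [2.215, 2.228, 0.001]
contact_force: [-2.8, 0.2, 5.4]
width: 0.057
gripper_force: 64.5
```

Emit:
apply_moves(deltas="0 0 0 0;0 0 0 0;0 0 0 0;0 0 0 0;0 0 0 0", grip=100)

```text
time_s: 15.63
tcp_pos: [0.6325, 0.0131, 0.0661]
eef_rot: [2.215, 2.228, 0.0]
contact_force: [-0.2, -0.7, -0.7]
width: 0.0854
gripper_force: 0.0
```

Emit:
apply_moves(deltas="0 0 3 0;0 0 4 0;0 0 3 0;-2.5 -1 0 0;-2.8 -1 0 0;-2.8 -1 0 0;-2.8 -1 0 0;-2.8 -1 0 0;-2.8 -1 0 0;0 -2.5 0 0")

```text
time_s: 16.47
tcp_pos: [0.4597, -0.0695, 0.1657]
eef_rot: [-2.204, -2.227, 0.008]
contact_force: [0.2, 0.4, -0.3]
width: 0.0847
gripper_force: 0.0
```

Emit:
apply_moves(deltas="0 -2.8 0 0;0 -2.8 0 0;0 -2.8 0 0;0 -2.8 0 0;0 -2.8 0 0;0 -2.8 0 0;0 -2.8 0 0;0 -2.8 0 0;0 -2.8 0 0;0 0 0 0")

```text
time_s: 17.3
tcp_pos: [0.466, -0.3319, 0.1663]
eef_rot: [2.221, 2.215, -0.006]
contact_force: [-0.9, -0.5, 0.1]
width: 0.0856
gripper_force: 0.0
```

Emit:
apply_moves(deltas="0 0 0 0;0 0 0 0")

```text
time_s: 17.47
tcp_pos: [0.4673, -0.3232, 0.1659]
eef_rot: [-2.214, -2.228, -0.001]
contact_force: [0.2, 0.9, 0.6]
width: 0.0855
gripper_force: 0.0
```

Emit:
apply_moves(deltas="0 -.4 0 0;0 0 -2 0;0 0 -3 0;0 0 -2.6 0;0 0 -1.5 0;0 0 0 0;0 0 0 0")

```text
time_s: 18.05
tcp_pos: [0.4674, -0.3268, 0.0747]
eef_rot: [-2.212, -2.229, -0.0]
contact_force: [0.3, 0.1, 0.3]
width: 0.085
gripper_force: 0.0
```

```bash
python3 - <<'E'
from bench import arm
import cv2
from h import *
S=arm.read_camera("side");T=arm.read_camera("top")
im=cv2.hconcat([cv2.resize(S["color"][220:400,280:460,::-1],(400,400)),cv2.resize(T["color"][130:230,160:360,::-1],None,fx=2,fy=4)])
cv2.imwrite("pics/b3.png",im)
for e,a,A in blobs(T,"lid",60):
    if 150<e[0]<540 and 90<e[1]<400 and A<1000: print(e,a,[np.round(plane(T,e,z)[:2]*1e3,1) for z in(.073,.097,.121)])
print(arm.read_state()["tcp_pos"])
E
```

```text
[498.4 330.9] [18.1 19.1] [array([ 362.6, -379.5]), array([ 362.8, -371.5]), array([ 362.9, -363.6])]
[522.3 290.5] [12.7 17.9] [array([ 436.5, -424.8]), array([ 434.9, -415.8]), array([ 433.3, -406.7])]
[187.5 175. ] [24.9 25.9] [array([636.7, 196.5]), array([630.4, 190.9]), array([624.1, 185.3])]
[235.4 171.2] [18.8 19. ] [array([646.4, 107.3]), array([639.8, 103.8]), array([633.3, 100.3])]
[285.7 172.4] [23.9 24.5] [array([646.5,  13.1]), array([640. ,  11.8]), array([633.4,  10.5])]
[ 0.46839754 -0.32793274  0.0762621 ]
```

View pics/b3.png

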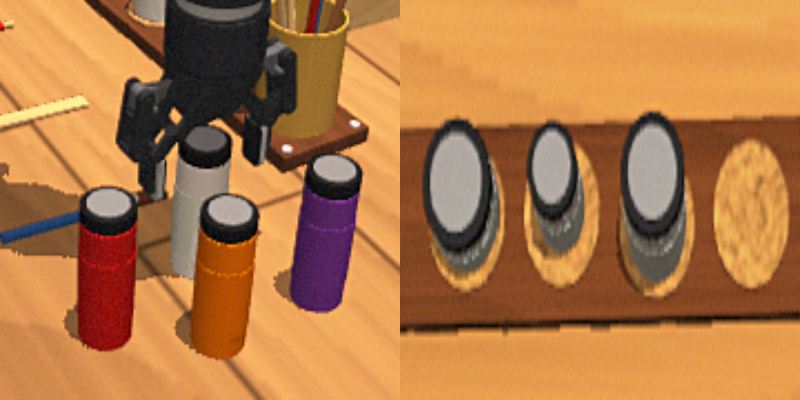

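The picture shows the fingers straddling the white bottle at crop position (200,200). The wide jar is centred to within 1 mm, the small jar is about 3 mm off in +x and the tub about 3.5 mm. I grip and carry the bottle, backing off in x to stay clear of the brushes.

Emit:
apply_moves(deltas="0 0 0 0;0 0 0 0;0 0 0 0;0 0 0 0;0 0 0 0;0 0 0 0;0 0 0 0;0 0 0 0", grip=0)

```text
time_s: 18.82
tcp_pos: [0.4673, -0.3282, 0.0759]
eef_rot: [2.215, 2.227, -0.0]
contact_force: [-1.2, 0.6, 5.5]
width: 0.0413
gripper_force: 59.6
```

Emit:
apply_moves(deltas="0 0 1.5 0;0 0 2.5 0;0 1 2.5 0;0 2 .5 0;0 2.5 0 0;0 2.5 0 0;0 2.5 0 0;0 2.5 0 0;0 2.5 0 0;0 2.5 0 0")

```text
time_s: 19.65
tcp_pos: [0.4672, -0.1468, 0.1452]
eef_rot: [2.215, 2.228, 0.0]
contact_force: [0.1, 0.6, -2.1]
width: 0.0406
gripper_force: 60.6
```

Emit:
apply_moves(deltas="0 2.5 0 0;0 2 0 0;.8 1.5 0 0;1.8 .6 0 0;2.5 0 0 0;2.5 0 0 0;2.5 0 0 0;2.5 0 0 0;2.2 0 0 0;1.5 0 0 0")

```text
time_s: 20.48
tcp_pos: [0.6326, -0.0816, 0.1451]
eef_rot: [2.213, 2.228, 0.002]
contact_force: [0.5, 0.3, -1.1]
width: 0.0413
gripper_force: 60.7
```

Emit:
apply_moves(deltas=".8 0 0 0;0 0 0 0;0 0 0 0;0 0 0 0")

```text
time_s: 20.82
tcp_pos: [0.6371, -0.082, 0.1448]
eef_rot: [-2.214, -2.227, 0.002]
contact_force: [-0.1, -0.6, -0.8]
width: 0.0408
gripper_force: 60.7
```

Emit:
apply_moves(deltas=".2 0 -1.5 0;0 0 -1.7 0;0 0 -1 0;0 0 -.2 0;0 0 -.1 0;0 0 0 0;0 0 0 0")

```text
time_s: 21.4
tcp_pos: [0.6409, -0.0821, 0.1009]
eef_rot: [2.214, 2.227, 0.001]
contact_force: [0.1, -0.5, -1.0]
width: 0.041
gripper_force: 60.7
```

Emit:
apply_moves(deltas="0 0 -.2 0;0 0 -.1 0;0 0 -.1 0;0 0 0 0;0 0 0 0;0 0 0 0")

```text
time_s: 21.9
tcp_pos: [0.6407, -0.082, 0.097]
eef_rot: [2.214, 2.228, 0.001]
contact_force: [-0.9, -0.1, 5.5]
width: 0.0409
gripper_force: 61.0
```

Emit:
apply_moves(deltas="0 0 0 0;0 0 0 0;0 0 0 0;0 0 0 0;0 0 0 0", grip=100)

```text
time_s: 22.32
tcp_pos: [0.6404, -0.0819, 0.0959]
eef_rot: [-2.215, -2.228, 0.0]
contact_force: [0.3, 0.1, 0.2]
width: 0.0852
gripper_force: 0.0
```

Emit:
apply_moves(deltas="0 0 2.5 0;0 0 3 0;0 0 2.5 0;-2.5 0 0 0;-2.8 0 0 0;-2.8 1 0 0;-2.8 2 0 0;-2.8 3 0 0;-2.8 3 0 0;-1 3 0 0")

```text
time_s: 23.15
tcp_pos: [0.4603, 0.0381, 0.1761]
eef_rot: [-2.214, -2.224, 0.007]
contact_force: [0.2, 1.5, -0.2]
width: 0.0853
gripper_force: 0.0
```

Emit:
apply_moves(deltas="0 3 0 0;0 3 0 0;0 3 0 0;0 3 0 0;0 2.5 0 0;0 0 0 0;0 0 0 0")

```text
time_s: 23.73
tcp_pos: [0.4653, 0.1849, 0.176]
eef_rot: [-2.21, -2.232, -0.001]
contact_force: [-0.2, -1.1, 0.2]
width: 0.0854
gripper_force: 0.0
```

```bash
python3 - <<'E'
from bench import arm
import cv2
from h import *
S=arm.read_camera("side");T=arm.read_camera("top")
im=cv2.hconcat([cv2.resize(S["color"][130:290,270:470,::-1],(400,320)),cv2.resize(T["color"][130:230,150:350,::-1],(400,320))])
cv2.imwrite("pics/f4.png",im)
for n,c in(("top",T),("side",S)):
  for e,a,A in blobs(c,"lid",50):
    if (150<e[0]<350 and 140<e[1]<200 and n=="top") or (n=="side" and 300<e[0]<385 and 130<e[1]<240): print(n,e,a,[np.round(plane(c,e,z)[:2]*1e3,1) for z in(.073,.097,.121,.147)])
print(arm.read_state()["tcp_pos"])
E
```

```text
top [187.5 175. ] [24.9 25.9] [array([636.7, 196.5]), array([630.4, 190.9]), array([624.1, 185.3]), array([617.3, 179.2])]
top [235.3 171.2] [18.6 18.9] [array([646.4, 107.5]), array([639.8, 104. ]), array([633.3, 100.5]), array([626.2,  96.7])]
top [285.6 172.5] [23.8 24.3] [array([646.3,  13.3]), array([639.8,  12. ]), array([633.3,  10.7]), array([626.2,   9.3])]
top [338.3 166.3] [17.5 18.2] [array([660.9, -85.2]), array([654. , -84.2]), array([647.1, -83.2]), array([639.7, -82. ])]
side [379.3 191.8] [ 6.5 14.1] [array([728.9,  42. ]), array([701.1,   2.6]), array([673.3, -36.7]), array([643.2, -79.3])]
side [354. 186.] [ 8.6 18.6] [array([689.6,  97. ]), array([663.3,  55.5]), array([637.1,  13.9]), array([608.7, -31. ])]
side [336.1 179.3] [ 6.4 13.1] [array([668.3, 150.4]), array([642.9, 106.8]), array([617.5,  63.1]), array([590. ,  15.9])]
side [317.6 173.9] [ 8.3 17.7] [array([640.8, 200. ]), array([616.5, 154.4]), array([592.2, 108.8]), array([565.9,  59.3])]
[0.46535041 0.18197716 0.17607005]
```

View pics/f4.png

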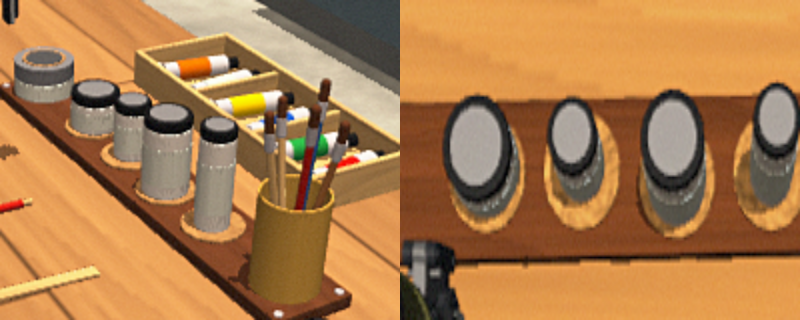

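The view shows all four upright on their pads, tallest nearest the pot, with the tub about 4 mm off in +x and the others within 3 mm. I re-centre the tub by closing the gripper around the right spot.

Emit:
apply_moves(deltas="1.5 .2 0 0;2.5 .3 0 0;2.8 .3 0 0;2.8 .3 0 0;2.8 .3 0 0;2.5 .2 0 0;1.5 0 0 0;.2 0 0 0;0 0 0 0;0 0 0 0")

```text
time_s: 24.67
tcp_pos: [0.6303, 0.1977, 0.1757]
eef_rot: [-2.216, -2.226, 0.003]
contact_force: [-0.2, -0.5, 0.5]
width: 0.0856
gripper_force: 0.0
```

Emit:
apply_moves(deltas="0 0 -2 0;0 0 -3 0;0 0 -3 0;0 0 -2 0;0 0 0 0;0 0 0 0")

```text
time_s: 25.17
tcp_pos: [0.6297, 0.1987, 0.0757]
eef_rot: [-2.214, -2.227, 0.004]
contact_force: [0.6, 0.0, 0.1]
width: 0.0854
gripper_force: 0.0
```

Emit:
apply_moves(deltas=".2 0 0 0;0 0 -1.5 0;0 0 -1.5 0;0 0 -.7 0;0 0 0 0;0 0 0 0")

```text
time_s: 25.67
tcp_pos: [0.6332, 0.199, 0.0391]
eef_rot: [-2.215, -2.228, 0.001]
contact_force: [0.2, 0.1, 0.3]
width: 0.0852
gripper_force: 0.0
```

Emit:
apply_moves(deltas="-.2 0 0 0;0 0 0 0;0 0 0 0;0 0 0 0")

```text
time_s: 26.0
tcp_pos: [0.6317, 0.1992, 0.0396]
eef_rot: [2.214, 2.228, 0.001]
contact_force: [0.9, -0.7, 0.2]
width: 0.0859
gripper_force: 0.0
```

Emit:
apply_moves(deltas="0 0 0 0;0 0 0 0;0 0 0 0;0 0 0 0;0 0 0 0;0 0 0 0", grip=0)

```text
time_s: 26.5
tcp_pos: [0.6322, 0.1992, 0.0399]
eef_rot: [2.214, 2.227, 0.003]
contact_force: [0.3, -0.1, 5.6]
width: 0.0626
gripper_force: 66.2
```

Emit:
apply_moves(deltas="0 0 0 0;0 0 0 0;0 0 0 0;0 0 0 0;0 0 0 0", grip=100)

```text
time_s: 26.92
tcp_pos: [0.6311, 0.199, 0.0388]
eef_rot: [-2.215, -2.228, 0.001]
contact_force: [-0.1, -0.2, 0.7]
width: 0.0851
gripper_force: 0.0
```

Emit:
apply_moves(deltas="0 0 2.5 0;0 0 3 0;0 0 4 0;0 0 3 0;-2.5 0 0 0;-2.8 0 0 0;-2.8 0 0 0;-2.8 0 0 0;-2.8 0 0 0;-2.8 0 0 0")

```text
time_s: 27.75
tcp_pos: [0.465, 0.1989, 0.1643]
eef_rot: [2.215, 2.228, 0.001]
contact_force: [0.1, 0.2, -0.2]
width: 0.085
gripper_force: 0.0
```

Emit:
apply_moves(deltas="0 0 0 0;0 0 0 0;0 0 0 0;0 0 0 0;0 0 0 0")

```text
time_s: 28.17
tcp_pos: [0.4678, 0.199, 0.1641]
eef_rot: [2.215, 2.227, 0.002]
contact_force: [0.9, 0.3, -0.4]
width: 0.0856
gripper_force: 0.0
```

```bash
python3 - <<'E'
from bench import arm
import cv2
from h import *
S=arm.read_camera("side");T=arm.read_camera("top")
cv2.imwrite("pics/f5.png",S["color"][:,:,::-1])
for n,c in(("top",T),("side",S)):
  for e,a,A in blobs(c,"lid",50):
    if (150<e[0]<350 and 140<e[1]<200 and n=="top") or (n=="side" and 300<e[0]<385 and 130<e[1]<240): print(n,e,a,[np.round(plane(c,e,z)[:2]*1e3,1) for z in(.073,.097,.121,.147)])
print(arm.read_state()["tcp_pos"],arm.read_state()["contact_force"])
E
```

```text
top [187.5 176.9] [25.1 25.9] [array([633.1, 196.2]), array([626.9, 190.7]), array([620.6, 185.1]), array([613.9, 179. ])]
top [235.3 171.3] [18.6 18.9] [array([646.2, 107.5]), array([639.6, 104. ]), array([633.1, 100.5]), array([626. ,  96.7])]
top [285.6 172.4] [24.  24.3] [array([646.5,  13.3]), array([640.,  12.]), array([633.4,  10.7]), array([626.4,   9.3])]
top [338.3 166.2] [17.4 18.2] [array([661.1, -85.2]), array([654.2, -84.2]), array([647.3, -83.1]), array([639.9, -82. ])]
side [379.3 191.8] [ 6.5 14.1] [array([728.9,  42. ]), array([701.1,   2.6]), array([673.3, -36.7]), array([643.2, -79.3])]
side [354. 186.] [ 8.7 18.5] [array([689.6,  97. ]), array([663.3,  55.5]), array([637.1,  13.9]), array([608.7, -31. ])]
side [336.1 179.3] [ 6.4 13.1] [array([668.3, 150.4]), array([642.9, 106.8]), array([617.5,  63.1]), array([590. ,  15.9])]
side [316.2 174.3] [ 8.3 17.3] [array([636.4, 199.4]), array([612.3, 153.8]), array([588.2, 108.2]), array([562. ,  58.8])]
[0.46726438 0.19894366 0.16399865] [-0.50782579 -0.9171233   0.13036232]
```

View pics/f5.png

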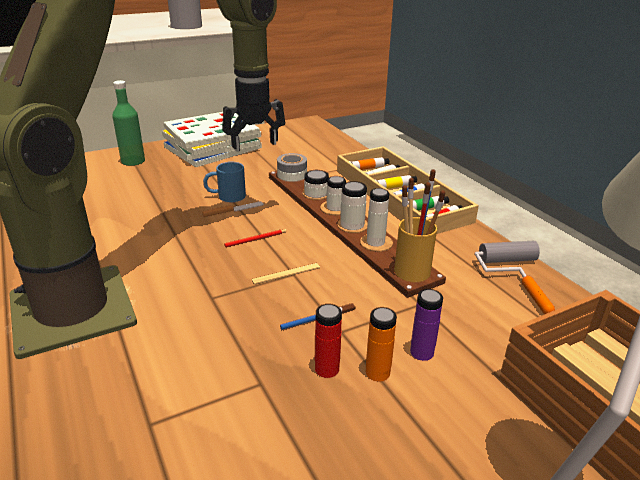

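The final side view shows the tub (316,184), small jar (336,193), wide jar (354,206) and bottle (377,217) upright on their pads. All are within 3 mm of centre. The mug at (230,182) and the look-alikes are unmoved, and the gripper is clear.

```bash
python3 -c "
from bench import arm
print(arm.close_job())"
```

```text
the job is handed in; nothing more can be done
None
```

I handed the job in at about 28 s: bottle, wide jar, small jar and tub stand upright on their pads in that order from the brush pot, each within about 3 mm of centre, with the mug left where it stood.

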